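# Swap two mixed-up heat sinks, the last one held ready over its chip

### The job

The heat sinks of the two boards are on each other's chips: using the black pad for parking, move the square one onto the square chip, lined up with it, and let it go. Then carry the long one over the capacitors to the long chip and finish while still holding it in the gripper, steady, level, lined up with that chip and hovering about 8 mm above it, touching nothing, so that a thermal pad can be slipped in. Do not drop a heat sink or bump the capacitors, and leave the solder spool, bottle and multimeter where they are.

Things in the scene. Friction and masses are not known exactly. Their poses are not given: they have to be found in the camera images.
- sink_square_mid (a point): Square aluminium heat sink, 42 x 42 mm, at its centre. It stands upright, 45 mm high, flat underside 22.5 mm below this point, finned top; outer faces flat and solid to grip, loose, about 0.12 kg. z up. At the start it stands on the long chip.
- sink_long_mid (a point): Long aluminium heat sink, 30 mm (own x) by 70 mm (own y), at its centre. It stands upright, 45 mm high, flat underside 22.5 mm below this point, finned top; outer faces flat and solid to grip, loose, about 0.12 kg. z up. At the start it stands on the square chip.
- chip_square (a point): Centre of the upper face of the square chip (black package 42 x 42 mm, 5 mm thick, fixed on its board, upper face 19 mm above the bench); axes along its sides, z up. Chip and square heat sink have the same footprint.
- chip_long (a point): Centre of the upper face of the long chip (black package 30 mm along x by 70 mm along y, 5 mm thick, fixed on its board, upper face 19 mm above the bench); z up. Chip and long heat sink have the same footprint.
- pad_top (a point): Centre of the upper face of the fixed black rubber parking pad, 120 mm (own x) by 90 mm (own y), 4 mm thick, on the bench between the two boards; z up. Free at the start.
- board_square: Fixed green circuit board, 115 mm (own x) by 150 mm (own y), upper face 14 mm above the bench on standoffs; origin at bench level under its centre, z up. Carries the square chip at its centre.
- board_long: Fixed green circuit board, 115 mm (own x) by 150 mm (own y), upper face 14 mm above the bench on standoffs; origin at bench level under its centre, z up. Carries the long chip at its centre.
- caps_square: On the square chip's board, its eight tall capacitors: black cylinders 16 mm across, tops 54 mm above the bench, in two rows of four along x at board y = +62 and -62 mm (x = -33, -11, 11, 33 mm). Fixed to the board; same origin and axes as the board.
- caps_long: On the long chip's board, its eight tall capacitors: black cylinders 16 mm across, tops 54 mm above the bench, in two rows of four along x at board y = +62 and -62 mm (x = -33, -11, 11, 33 mm). Fixed to the board; same origin and axes as the board.
- spool: Bystander: solder wire spool standing on end, 62 mm across, 45 mm high, origin under its centre.
- flux: Bystander: small bottle, 44 mm across, 85 mm high, origin under its centre.
- meter: Bystander: yellow multimeter lying on its back, 160 mm (own x) by 80 mm by 39 mm high, origin under its centre.
- pad: The same parking pad; origin at bench level under its centre.
- sink_square: The square heat sink; origin at the centre of its underside.
- sink_long: The long heat sink; origin at the centre of its underside.
Things that resemble listed ones, but are neither listed nor needed, are in the scene too. Leave any green or purple look-alike of the pad alone.

How it is judged:
On the way:
1. the square heat sink stands on the square chip, lined up and let go (horizontal distance between sink_square_mid and chip_square below 0.006 m and z of sink_square_mid in the frame of chip_square between 0.0195 and 0.025 m and angle between sink_square_mid's own z axis and vertical below 0.06 rad and (angle between the x axis of sink_square_mid and the x axis of chip_square, either way round below 0.12 rad or angle between the x axis of sink_square_mid and the y axis of chip_square, either way round below 0.12 rad) and linear speed of sink_square below 0.02 m/s and contact force between sink_square and the fingers below 0.1 N), for 0.2 s.
At the end, for the whole second after the job is handed in: Square sink let go on the square chip, within 6 mm and 7 degrees of lined up (any quarter turn). Long sink held by the gripper alone, still, level within 4.5 degrees, underside 3 to 15 mm above the long chip, within 6 mm along each side and 7 degrees; board not touched (all of step 1 and x of sink_long_mid in the frame of chip_long between -0.006 and 0.006 m and y of sink_long_mid in the frame of chip_long between -0.006 and 0.006 m and z of sink_long_mid in the frame of chip_long between 0.0255 and 0.0375 m and angle between sink_long_mid's own z axis and vertical below 0.08 rad and angle between the x axis of sink_long_mid and the x axis of chip_long, either way round below 0.12 rad and linear speed of sink_long below 0.02 m/s and contact force between sink_long and the fingers above 1 N and contact force between sink_long and board_long below 0.1 N and contact force between sink_long and sink_square below 0.1 N and contact force between sink_long and spool below 0.1 N and contact force between sink_long and flux below 0.1 N and contact force between sink_long and meter below 0.1 N and contact force between sink_long and pad below 0.1 N and contact force between board_long and the arm below 0.5 N and contact force between board_long and the fingers below 0.5 N); the arm keeps its last pose, push and grip.
It fails at once if a capacitor is bumped (more than 3 N) (contact force between any of caps_square, caps_long and anything else above 3 N).
It fails at once if a heat sink is dropped (falls freely from 10 mm or more) ((linear speed of sink_square above 0.45 m/s and contact force between sink_square and the fingers below 0.02 N) or (linear speed of sink_long above 0.45 m/s and contact force between sink_long and the fingers below 0.02 N)).
It fails at once if the spool, bottle or multimeter is moved by more than 20 mm (distance of any of spool, flux, meter from where it was at the start of the episode above 0.02 m).
It also fails if it takes over 72 s, if anything falls off the work surface, if the arm or the gripper's body presses on something with over 40 N, if the wrist force passes 120 N, or if a joint passes its speed limit or range.

### The arm

A 6-joint arm with a two-finger parallel gripper is mounted at the origin on the work surface. World frame = base frame: x ahead of the robot, y to its left, z up, the work surface at z = 0. Lengths are in m, angles in rad, forces in N, time in s.
With the tool pointing down it reaches from about 0.3 to 0.875 m from the base axis. Payload 6.4 kg.
Tool frame: the origin (TCP) lies at the very end of the fingers, on their centre line; the grasp point (between the pads) lies 19 mm behind it; x points along the fingers, y is the direction in which the jaws open and shut, and the axes are right-handed (so a half turn about x gives the same grasp; the last joint's range is limited). The gripper opens to 85 mm and grips with 20 to 120 N. Pads are 22 mm wide; open, the fingers measure 114 mm over their backs; the gripper's body (76 mm by 85 mm) begins 54 mm behind the grasp point. The pads swing forward as they close: fully open they stand 13 mm farther back than shut.
Start: joints at [1.029, 0.181, 1.607, -0, 1.354, -0.206], TCP at [0.189, 0.543, 0.231] pointing down, gripper open.
Joint ranges: [-2.99, 2.99], [-0.89, 2.07], [0.3, 2.58], [-1.14, 4.28], [0, 2.63], [-3.12, 3.12]. Speed limits (rad/s): [2.57, 2.57, 3.01, 3.14, 3.14, 3.14].

### API

Orientations are given as a unit quaternion [w, x, y, z].
In Python, from bench import status, optics, hand_in gives the robot as it stands. The module is installed in compiled form; this text tells all that it offers.
- The arm moves only by the shell command python3 -m jog 'ROWS'. ROWS is JSON, one flat list of numbers, 5 for each row, row after row: the shift along the tool's x, y, z in mm, then the turn about the tool's x in degrees, then the opening in per cent of the stroke, from 0 (shut) to 100 (fully open). In form: [tx, ty, tz, yaw, gripper, tx, ty, tz, yaw, gripper, ...]. A call has exactly 5 rows; each row is the pose to reach, as a shift and turn from the pose commanded when the call began, along the tool's axes at that moment; what a row does not reach only later rows make up. A row lasts 1/10 s, in which the tool goes at most 50 mm and 8.59 degrees, less where a joint would pass 70% of its speed; a pose out of reach is approached as far as the arm can. A call with a gripper value outside its range is refused whole. The fingers move at their own pace and stop on an object; the grip force is fixed at half the most. Time passes only in rows, so rows that repeat a pose let the fingers close, or fill a call up. It gives the time, the measured TCP pose, the force and the opening at its end, in the units of the state.
- status.get_obs(): the state, without advancing time (a new reading comes with each control period).
- optics.camera(name): name is "scene" or "top" or "wrist"; returns the picture (400x640x3 uint8, red, green, blue); there is no depth.
- optics.get_calibration(name): a dict with "vertical_fov" (degrees; the focal length in pixels is half the picture's height over the tangent of half this angle, whatever the lens; pixels are square), "cx", "cy" (the principal point, pixels), "extrinsics" (4x4, takes a point from camera to world coordinates). Camera axes: x right, y up, looking along -z (the intrinsics and any distortion apply to the point x, -y, -z); pixel columns grow to the right and rows downward; lengths in m; the calibration is good to about 2 mm. A picture is of the moment at which its call begins: read the wrist's pose just before it. get_calibration takes no time and is no camera call; for the wrist camera it gives the pose at the moment of the call.
- hand_in(): hands the job in, once; it reports no verdict.
The state is a dict: "time_s": time; "q": joint angles; "dq": joint speeds; "joint_efforts": joint torques, N m; "eef_pos": TCP position; "eef_rot": TCP orientation; "wrist_force": force on the tool from outside, world axes, zero at the start; "torque": the same for the moment, N m; "opening": opening from 0.0 (shut) to 1.0 (fully open).
Only numpy, scipy, OpenCV 4.12 (cv2) and the standard library are available. Lean on these libraries where they do the work, as an engineer would, in place of code of your own. Each camera call takes 0.05 s, during which the arm holds its last target. There are 200 camera calls.

## Working session

There is one attempt and no reset: what is moved stays moved. The work goes in short steps, Python scripts to look and compute and a shell command to move; the robot and the scene stay as the last step left them, time stands still between calls to the robot, and variables do not carry over. Pictures are saved under pics/ and viewed, on a budget of 10 in all, crops included, one or two more only if the job needs it, and the job is handed in when it is done.

```bash
mkdir -p pics; ls; python3 - <<'E'
from bench import status, optics
import cv2
o=status.get_obs();print(o)
for n in("top","scene","wrist"):
    c=optics.get_calibration(n);print(n,c)
for n in("top","scene"):
    cv2.imwrite(f"pics/{n}0.png",optics.camera(n)[:,:,::-1])
E
```

```text
pics
{'time_s': 0.0, 'q': array([ 1.02867427e+00,  1.81566071e-01,  1.60800165e+00, -1.60331019e-05,
        1.35380797e+00, -2.06272565e-01]), 'dq': array([-0.0010255 ,  0.00075009, -0.00210634,  0.00085106,  0.00022005,
        0.00050284]), 'joint_efforts': array([ 8.71266093e-04, -4.44877625e+01, -3.51334977e+01, -2.08412912e-04,
        9.25006141e-03,  4.04776671e-06]), 'eef_pos': array([0.18918438, 0.54239876, 0.23037316]), 'eef_rot': array([ 0.69693509,  0.1175934 ,  0.69738564, -0.118771  ]), 'wrist_force': array([ 0.35501133, -0.19114983,  0.5667859 ]), 'torque': array([ 0.02890014, -0.00127441,  0.02066432]), 'opening': 1.0050148032742365}
top {'vertical_fov': 48.273138799856, 'cx': 325.6193443917325, 'cy': 197.6197665526805, 'extrinsics': array([[-0.04565277,  0.97450166, -0.21968689,  0.36217666],
       [-0.99895606, -0.04417901,  0.01161921,  0.01424673],
       [ 0.00161739,  0.219988  ,  0.97550124,  1.11021729],
       [ 0.        ,  0.        ,  0.        ,  1.        ]])}
scene {'vertical_fov': 44.73377297411967, 'cx': 310.13123968685244, 'cy': 195.57065884117569, 'extrinsics': array([[ 0.84486732, -0.38662836,  0.3697536 ,  1.06741538],
       [ 0.53487046,  0.62418873, -0.56947521, -0.74575423],
       [-0.01062076,  0.67890127,  0.73415275,  0.99515211],
       [ 0.        ,  0.        ,  0.        ,  1.        ]])}
wrist {'vertical_fov': 65.98854586137551, 'cx': 317.885807667359, 'cy': 192.4723045415586, 'extrinsics': array([[ 0.32939537, -0.89601007, -0.29776609,  0.11201758],
       [ 0.94419075,  0.3120555 ,  0.10547605,  0.56819103],
       [-0.00158805, -0.31589131,  0.94879406,  0.37186371],
       [ 0.        ,  0.        ,  0.        ,  1.        ]])}
```

View pics/top0.png

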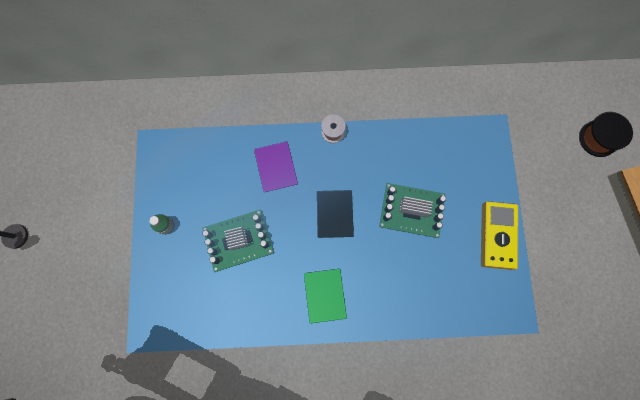

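View pics/scene0.png

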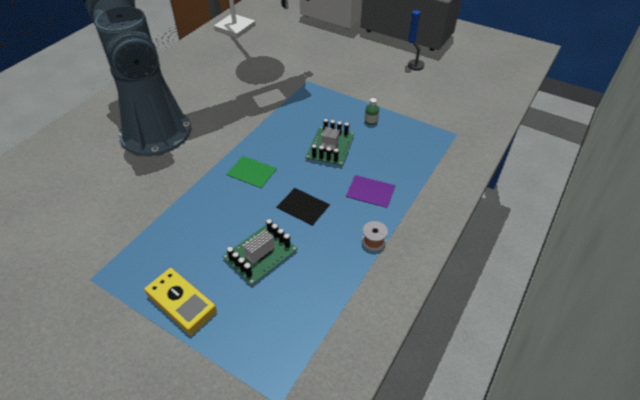

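The top view shows the left board (237,240) with the square sink on it, so that is board_long. The right board (413,210) carries the long sink, so it is board_square. There are three pad look-alikes: black (335,214), green (326,296) and purple (276,167). Black, between the boards, fits the description. I'll confirm with one enlarged montage.

```bash
python3 - <<'E'
import cv2,numpy as np
im=cv2.imread("pics/top0.png")
c=lambda x,y:cv2.resize(im[y:y+60,x:x+80],None,fx=5,fy=5,interpolation=cv2.INTER_CUBIC)
m=np.vstack([np.hstack([c(197,210),c(373,180)]),np.hstack([c(295,184),c(460,180)])])
cv2.imwrite("pics/mont.png",m)
E
```

```text
(no output)
```

View pics/mont.png

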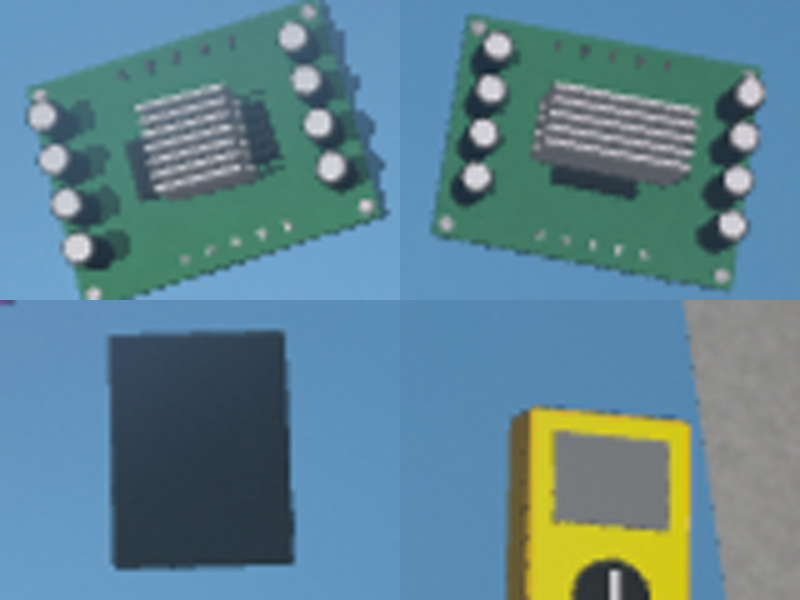

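```bash
cat > h.py <<'E'
import numpy as np
from scipy.spatial.transform import Rotation as R
from bench import status, optics
def K(n):
    c=optics.get_calibration(n); return 200/np.tan(np.radians(c["vertical_fov"])/2),c["cx"],c["cy"],c["extrinsics"]
def pix2w(n,uv,z,k=None):
    f,cx,cy,E=k or K(n); uv=np.atleast_2d(np.array(uv,float))
    d=np.c_[(uv[:,0]-cx)/f,-(uv[:,1]-cy)/f,-np.ones(len(uv))]@E[:3,:3].T
    return E[:3,3]+d*((z-E[2,3])/d[:,2])[:,None]
def w2pix(n,P,k=None):
    f,cx,cy,E=k or K(n); p=(np.atleast_2d(P)-E[:3,3])@E[:3,:3]
    return np.c_[cx+f*p[:,0]/-p[:,2],cy-f*p[:,1]/-p[:,2]]
def fit(loc,w):  # 2D rigid fit -> x,y,yaw, rms
    loc=np.array(loc,float);w=np.array(w)[:,:2];a=loc-loc.mean(0);b=w-w.mean(0)
    th=np.arctan2((a[:,0]*b[:,1]-a[:,1]*b[:,0]).sum(),(a*b).sum());c,s=np.cos(th),np.sin(th)
    Q=np.array([[c,-s],[s,c]]);t=w.mean(0)-Q@loc.mean(0)
    r=w-(loc@Q.T+t);return np.r_[t,th],np.sqrt((r**2).sum(1).mean())
def go(x,y,z,yaw):  # yaw: world angle of tool y (mod 180)
    o=status.get_obs();q=o["eef_rot"];M=R.from_quat(np.r_[q[1:],q[0]]).as_matrix()
    s=M.T@(np.array([x,y,z])-o["eef_pos"])*1000
    cur=np.arctan2(M[1,1],M[0,1]);d=(yaw-cur+np.pi/2)%np.pi-np.pi/2
    tilt=np.degrees(np.arccos(-M[2,0]))
    print("t",round(o["time_s"],2),"pos",o["eef_pos"].round(4),"yaw",round(np.degrees(cur),1),"tilt",tilt.round(2),"q6",o["q"][5].round(2),"open",round(o["opening"],3),"F",o["wrist_force"].round(1))
    print("shift mm",s.round(1),"turn deg",round(-np.degrees(d),1))
E
python3 - <<'E'
from h import *
cl=np.array([(42,116),(53,160),(66,204),(78,249),(293,38),(306,80),(318,124),(331,168)])/5+[196.6,209.6]
cs=np.array([(98,46),(90,90),(83,133),(76,177),(350,92),(343,136),(337,180),(332,224)])/5+[372.6,179.6]
loc=[(x,y) for y in(62,-62) for x in(33,11,-11,-33)]
loc=np.array(loc)/1000
for n,c in(("long",cl),("square",cs)): 
    p,r=fit(loc,pix2w("top",c,.054));print(n,p[:2].round(4),np.degrees(p[2]).round(1),"rms",r.round(4))
print("sq sink",pix2w("top",np.array((189,138))/5+[196.6,209.6],.064)," long sink",pix2w("top",np.array((221,121))/5+[372.6,179.6],.064))
pd=pix2w("top",np.array([(109,36),(284,32),(293,264),(115,268)])/5+[294.6,183.6],.004);print("pad",pd.mean(0),pd[:,:2])
p,_=fit(loc,pix2w("top",cs,.054))
go(p[0],p[1],.2,p[2])
E
```

```text
long [0.5117 0.224 ] 15.3 rms 0.0003
square [ 0.5683 -0.2137] -13.3 rms 0.0003
sq sink [[0.51206685 0.22074525 0.064     ]]  long sink [[ 0.57272918 -0.21578333  0.064     ]]
pad [ 0.56971694 -0.01980648  0.004     ] [[ 0.63016978  0.02373618]
 [ 0.6282264  -0.06553086]
 [ 0.50922132 -0.06306941]
 [ 0.51125027  0.02563817]]
t 0.1 pos [0.1892 0.5424 0.2305] yaw 70.8 tilt 0.09 q6 -0.21 open 0.999 F [0.2 0.2 0.1]
shift mm [  31.2 -589.   607.1] turn deg 84.1
```

```bash
for i in 1 2 3; do python3 -m jog '[10,-174,179,0,100, 10,-174,179,0,100, 10,-174,179,0,100, 10,-174,179,0,100, 10,-174,179,0,100]' | tail -c 300; done
python3 -m jog '[0,-67,70,42,100, 0,-67,70,42,100, 0,-67,70,42,100, 0,-67,70,42,100, 0,-67,70,42,100]' >/dev/null
python3 -m jog '[0,0,0,42,100, 0,0,0,42,100, 0,0,0,42,100, 0,0,0,42,100, 0,0,0,42,100]'
python3 - <<'E'
from h import *
import cv2
go(.5683,-.2137,.2,np.radians(-13.3))
k=K("wrist");np.save("kw1.npy",np.array(k,dtype=object),allow_pickle=True)
cv2.imwrite("pics/w1.png",optics.camera("wrist")[:,:,::-1])
E
```

```text
time_s: 0.6
eef_pos: [0.3013, 0.3178, 0.2209]
eef_rot: [0.697, 0.118, 0.697, -0.118]
wrist_force: [0.8, 0.2, 0.5]
opening: 1.002
time_s: 1.1
eef_pos: [0.4131, 0.0944, 0.2112]
eef_rot: [0.697, 0.118, 0.697, -0.118]
wrist_force: [1.2, -0.3, 0.2]
opening: 0.999
time_s: 1.6
eef_pos: [0.5248, -0.1289, 0.2008]
eef_rot: [0.697, 0.118, 0.697, -0.118]
wrist_force: [0.7, -0.1, 0.6]
opening: 0.998
time_s: 2.6
eef_pos: [0.5682, -0.213, 0.2007]
eef_rot: [-0.437, -0.555, -0.438, 0.556]
wrist_force: [0.2, 0.4, -0.3]
opening: 1.002
t 2.6 pos [ 0.5682 -0.213   0.2007] yaw -13.6 tilt 0.06 q6 -0.32 open 1.002 F [ 0.2  0.4 -0.3]
shift mm [0.7 0.3 0.6] turn deg -0.3
```

View pics/w1.png

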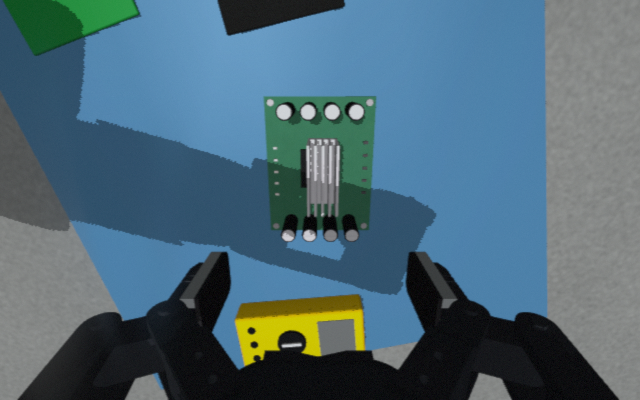

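Wrist view: caps rows at v≈112 and 236 with the long sink at about (323,175). An enlarged crop will give the sink's offset and yaw.

```bash
python3 - <<'E'
import cv2
im=cv2.imread("pics/w1.png")
cv2.imwrite("pics/w1c.png",cv2.resize(im[95:245,260:385],None,fx=4,fy=4,interpolation=cv2.INTER_CUBIC))
E
```

```text
(no output)
```

View pics/w1c.png

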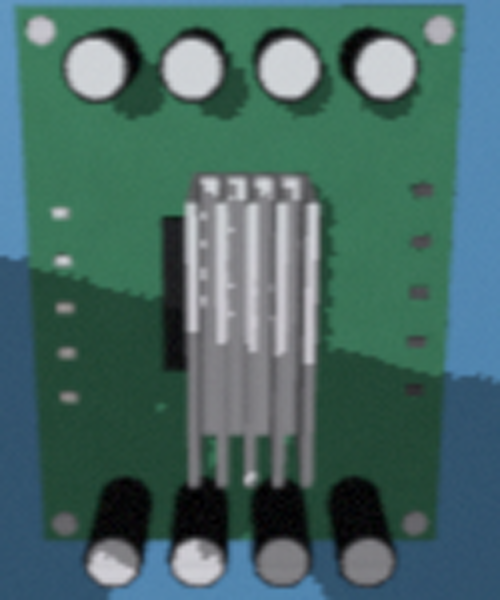

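```bash
python3 - <<'E'
from h import *
k=tuple(np.load("kw1.npy",allow_pickle=True))
px=lambda l:np.array(l)/4+[260-.4,95-.4]
xs=(-33,-11,11,33)
p,r=fit([(x/1e3,y/1e3) for y in(62,-62) for x in xs],pix2w("wrist",px([(98,69),(193,69),(289,68),(386,68),(113,561),(198,561),(281,561),(366,561)]),.054,k))
print("board",p,np.degrees(p[2]),r)
s,r=fit([(-.015,.035),(.015,.035),(.015,-.035),(-.015,-.035)],pix2w("wrist",px([(186,203),(319,203),(313,487),(188,487)]),.064,k))
print("sink",s,np.degrees(s[2]),r)
go(s[0],s[1],.1,s[2])
E
```

```text
board [ 0.56941491 -0.21379198 -0.23835915] -13.656973180038364 0.0004642524596249922
sink [ 0.57143236 -0.21632434 -0.23860894] -13.671285488801031 0.00029317931204819915
t 2.65 pos [ 0.5681 -0.213   0.2007] yaw -13.9 tilt 0.06 q6 -0.31 open 1.001 F [-0.3  0.2  0.5]
shift mm [100.7   4.1   2.4] turn deg -0.3
```

```bash
python3 -m jog '[35,4,2.4,0,100, 70,4,2.4,0,100, 105,4,2.4,0,100, 130,4,2.4,0,100, 150,4,2.4,0,100]' >/dev/null
python3 -m jog '[10,0,0,0,100, 18,0,0,0,100, 23,0,0,0,100, 25.5,0,0,0,100, 25.5,0,0,0,100]'
python3 -m jog '[0,0,0,0,25, 0,0,0,0,15, 0,0,0,0,10, 0,0,0,0,10, 0,0,0,0,10]'
python3 -m jog '[0,0,0,0,10, 0,0,0,0,10, 0,0,0,0,10, 0,0,0,0,10, 0,0,0,0,10]'
python3 -c "
from h import *
go(.5714,-.2163,.025,-.2386)"
```

```text
time_s: 3.65
eef_pos: [0.5722, -0.2166, 0.0262]
eef_rot: [0.439, 0.554, 0.439, -0.554]
wrist_force: [-0.7, -0.1, -0.1]
opening: 0.996
time_s: 4.15
eef_pos: [0.5722, -0.2167, 0.0262]
eef_rot: [0.439, 0.554, 0.439, -0.554]
wrist_force: [-0.2, -0.1, 2.5]
opening: 0.34
time_s: 4.65
eef_pos: [0.5722, -0.2167, 0.0262]
eef_rot: [0.439, 0.554, 0.439, -0.554]
wrist_force: [-0.0, -0.2, 6.3]
opening: 0.342
t 4.65 pos [ 0.5722 -0.2167  0.0262] yaw -13.2 tilt 0.05 q6 -0.32 open 0.342 F [-0.  -0.2  6.3]
shift mm [ 1.2 -0.8 -0.2] turn deg 0.4
```

```bash
python3 -m jog '[-5,0,0,0,10, -15,0,0,0,10, -35,0,0,0,10, -60,0,0,0,10, -80,0,0,0,10]'
python3 -c "
from h import *
go(.5697,-.0198,.106,0)"
```

```text
time_s: 5.15
eef_pos: [0.5718, -0.2164, 0.1072]
eef_rot: [0.439, 0.554, 0.439, -0.554]
wrist_force: [-0.7, -0.2, -1.2]
opening: 0.343
t 5.15 pos [ 0.5718 -0.2164  0.1072] yaw -13.2 tilt 0.0 q6 -0.32 open 0.343 F [-0.7 -0.2 -1.2]
shift mm [   1.2  -47.  -190.9] turn deg -13.2
```

```bash
python3 -m jog '[0,-5,-20,0,10, 0,-14,-55,-4,10, 0,-24,-95,-8,10, 0,-34,-135,-11,10, 0,-41,-168,-13,10]' >/dev/null
python3 -m jog '[0,0,0,0,10, 0,0,0,0,10, 0,0,0,0,10, 0,0,0,0,10, 0,0,0,0,10]' >/dev/null
python3 -c "
from h import *
go(.5697,-.0198,.0115,0)"
```

```text
t 6.15 pos [ 0.5703 -0.0445  0.1057] yaw -0.3 tilt 0.01 q6 -0.28 open 0.345 F [ 0.4  0.7 -0.9]
shift mm [ 94.2  -0.8 -24.7] turn deg -0.3
```

```bash
python3 -m jog '[20,0,-12,0,10, 45,0,-25,0,10, 65,0,-25,0,10, 80,0,-25,0,10, 88,0,-25,0,10]' >/dev/null
python3 -m jog '[2,0,0,0,10, 4,0,0,0,10, 5,0,0,0,10, 5.5,0,0,0,10, 5.5,0,0,0,10]'
python3 -c "
from h import *
go(.5697,-.0198,.0112,0)"
```

```text
time_s: 7.15
eef_pos: [0.5709, -0.0187, 0.0128]
eef_rot: [0.499, 0.501, 0.499, -0.501]
wrist_force: [0.0, 0.7, -0.4]
opening: 0.349
t 7.15 pos [ 0.5709 -0.0187  0.0128] yaw -0.2 tilt 0.05 q6 -0.24 open 0.349 F [ 0.   0.7 -0.4]
shift mm [ 1.6 -1.2  1.2] turn deg -0.2
```

```bash
python3 -m jog '[0.5,0,0,0,10, 1,0,0,0,10, 1.2,0,0,0,10, 1.2,0,0,0,10, 1.2,0,0,0,10]'
python3 -m jog '[0,0,0,0,45, 0,0,0,0,60, 0,0,0,0,80, 0,0,0,0,100, 0,0,0,0,100]'
python3 -m jog '[-5,0,0,0,100, -20,0,0,0,100, -50,0,0,0,100, -90,0,0,0,100, -130,0,0,0,100]'
python3 -m jog '[-40,0,0,0,100, -57,0,0,0,100, -57,0,0,0,100, -57,0,0,0,100, -57,0,0,0,100]' >/dev/null
python3 - <<'E'
from h import *
go(.5117,.224,.2,np.radians(15.3))
E
```

```text
time_s: 7.65
eef_pos: [0.5706, -0.0185, 0.0113]
eef_rot: [0.499, 0.501, 0.499, -0.501]
wrist_force: [-0.2, -0.9, 1.5]
opening: 0.343
time_s: 8.15
eef_pos: [0.5705, -0.0186, 0.0111]
eef_rot: [0.499, 0.501, 0.499, -0.501]
wrist_force: [-0.1, -0.7, -0.0]
opening: 1.002
time_s: 8.65
eef_pos: [0.5703, -0.0185, 0.1434]
eef_rot: [0.499, 0.501, 0.499, -0.501]
wrist_force: [-0.1, -1.2, -0.1]
opening: 0.999
t 9.15 pos [ 0.5694 -0.0183  0.1967] yaw -0.2 tilt 0.15 q6 -0.24 open 0.996 F [-0.3  0.3 -0.4]
shift mm [  -3.   -58.8 -242. ] turn deg -15.5
```

```bash
python3 -m jog '[-3,-9,-40,0,100, -3,-21,-88,-4,100, -3,-33,-136,-8,100, -3,-45,-184,-12,100, -3,-55,-225,-15,100]' >/dev/null
python3 -m jog '[0,1,-17,0,100, 0,1,-17,0,100, 0,1,-17,0,100, 0,1,-17,0,100, 0,1,-17,0,100]' >/dev/null
python3 - <<'E'
from h import *
import cv2
go(.5117,.224,.2,np.radians(15.3))
np.save("kw2.npy",np.array(K("wrist"),dtype=object),allow_pickle=True)
im=optics.camera("wrist")[:,:,::-1].copy();cv2.imwrite("pics/w2.png",im)
cv2.imwrite("pics/w2c.png",cv2.resize(im[95:245,260:385],None,fx=4,fy=4,interpolation=cv2.INTER_CUBIC))
E
```

```text
t 10.15 pos [0.5133 0.2222 0.2007] yaw 14.7 tilt 0.04 q6 -0.06 open 1.0 F [ 0.7  1.  -0.2]
shift mm [ 0.7 -1.1 -2.2] turn deg -0.6
```

View pics/w2c.png

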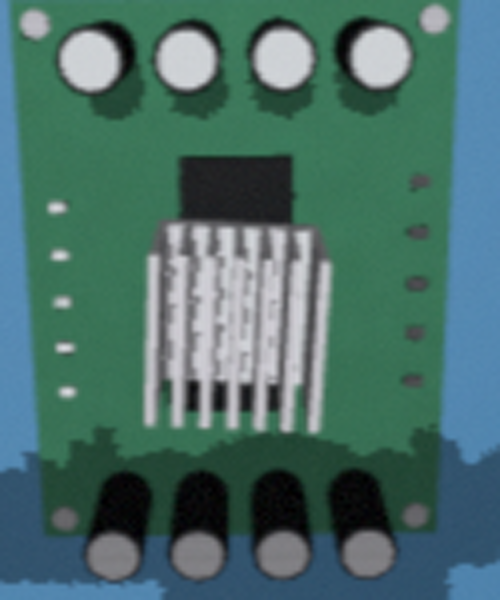

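The square sink sits on the long chip, turned about 2° relative to the board. Its top corners are at crop (147,254), (331,261), (320,432) and (144,427).

```bash
python3 - <<'E'
from h import *
k=tuple(np.load("kw2.npy",allow_pickle=True))
px=lambda l:np.array(l)/4+[260-.4,95-.4]
xs=(-33,-11,11,33)
p,r=fit([(x/1e3,y/1e3) for y in(62,-62) for x in xs],pix2w("wrist",px([(92,60),(187,58),(283,58),(381,57),(113,555),(198,555),(282,554),(368,553)]),.054,k))
print("board",p,np.degrees(p[2]),r)
s,r=fit([(-.021,.021),(.021,.021),(.021,-.021),(-.021,-.021)],pix2w("wrist",px([(147,254),(331,261),(320,432),(144,427)]),.064,k))
print("sink",s,np.degrees(s[2]),r)
go(s[0],s[1],.1,s[2])
E
```

```text
board [0.51318958 0.22396829 0.26584552] 15.231826449989581 0.0003040353935315019
sink [0.51328808 0.22103662 0.2194663 ] 12.574492645291906 0.0001956214107179243
t 10.2 pos [0.5134 0.2223 0.2009] yaw 14.7 tilt 0.02 q6 -0.06 open 1.001 F [-0.2 -0.4 -0.4]
shift mm [100.9  -0.4   1.1] turn deg 2.1
```

```bash
python3 -m jog '[35,-0.4,1.1,2,100, 70,-0.4,1.1,2,100, 105,-0.4,1.1,2,100, 130,-0.4,1.1,2,100, 150,-0.4,1.1,2,100]' >/dev/null
python3 -m jog '[10,0,0,0,100, 18,0,0,0,100, 23,0,0,0,100, 25.5,0,0,0,100, 25.5,0,0,0,100]'
python3 -m jog '[0,0,0,0,40, 0,0,0,0,30, 0,0,0,0,25, 0,0,0,0,25, 0,0,0,0,25]'
python3 -m jog '[0,0,0,0,25, 0,0,0,0,25, 0,0,0,0,25, 0,0,0,0,25, 0,0,0,0,25]'
python3 -c "
from h import *
go(.5133,.2210,.025,.2195)"
python3 -m jog '[-5,0,0,0,25, -15,0,0,0,25, -35,0,0,0,25, -60,0,0,0,25, -80,0,0,0,25]'
python3 -c "
from h import *
go(.569,-.2138,.106,np.radians(-13.5))"
```

```text
time_s: 11.2
eef_pos: [0.5134, 0.2223, 0.026]
eef_rot: [0.553, 0.442, 0.552, -0.441]
wrist_force: [-0.2, 0.4, -0.2]
opening: 1.001
time_s: 11.7
eef_pos: [0.5135, 0.2224, 0.0262]
eef_rot: [0.553, 0.442, 0.552, -0.441]
wrist_force: [-0.2, 0.5, 4.0]
opening: 0.487
time_s: 12.2
eef_pos: [0.5135, 0.2224, 0.0262]
eef_rot: [0.553, 0.442, 0.552, -0.441]
wrist_force: [-0.5, -0.4, 4.8]
opening: 0.484
t 12.2 pos [0.5135 0.2224 0.0262] yaw 12.8 tilt 0.06 q6 -0.03 open 0.484 F [-0.5 -0.4  4.8]
shift mm [ 1.2 -0.5  1.3] turn deg 0.2
time_s: 12.7
eef_pos: [0.5131, 0.2222, 0.1072]
eef_rot: [0.553, 0.441, 0.552, -0.441]
wrist_force: [0.5, 0.1, -0.6]
opening: 0.483
t 12.7 pos [0.5131 0.2222 0.1072] yaw 12.8 tilt 0.03 q6 -0.03 open 0.483 F [ 0.5  0.1 -0.6]
shift mm [  1.2 -41.8 437.6] turn deg 26.3
```

```bash
python3 -m jog '[0,-2,15,0,25, 0,-5,45,0,25, 0,-8,85,0,25, 0,-12,125,0,25, 0,-16,165,0,25]' >/dev/null
python3 -m jog '[0,-4,40,0,25, 0,-8,80,0,25, 0,-12,120,0,25, 0,-15,155,0,25, 0,-18,185,0,25]' >/dev/null
python3 -m jog '[0,-2,22,2,25, 0,-4,40,8,25, 0,-6,55,15,25, 0,-7,68,21,25, 0,-7,75,26,25]' >/dev/null
python3 -m jog '[0,0,0,0,25, 0,0,0,0,25, 0,0,0,0,25, 0,0,0,0,25, 0,0,0,0,25]' 
python3 -c "
from h import *
go(.5693,-.2125,.106,np.radians(-13.5))"
```

```text
time_s: 14.7
eef_pos: [0.5668, -0.201, 0.1055]
eef_rot: [-0.439, -0.554, -0.439, 0.554]
wrist_force: [-0.1, 0.3, -0.3]
opening: 0.482
t 14.7 pos [ 0.5668 -0.201   0.1055] yaw -13.2 tilt 0.01 q6 -0.31 open 0.482 F [-0.1  0.3 -0.3]
shift mm [-0.5  5.1 10.7] turn deg 0.3
```

```bash
python3 -m jog '[0,3,6,0,25, 0,5,10.7,0,25, 0,5,10.7,0,25, 0,5,10.7,0,25, 0,5,10.7,0,25]' >/dev/null
python3 -m jog '[15,0,0,0,25, 35,0,0,0,25, 50,0,0,0,25, 62,0,0,0,25, 67,0,0,0,25]' >/dev/null
python3 - <<'E'
from h import *
import cv2
go(.5693,-.2125,.0262,np.radians(-13.5))
np.save("kw3.npy",np.array(K("wrist"),dtype=object),allow_pickle=True)
im=optics.camera("wrist")[:,:,::-1].copy();cv2.imwrite("pics/w3.png",im)
E
```

```text
t 15.7 pos [ 0.5682 -0.2122  0.0365] yaw -13.2 tilt 0.17 q6 -0.32 open 0.484 F [-0.2 -0.2 -0.2]
shift mm [10.2  1.2  0. ] turn deg 0.3
```

View pics/w3.png

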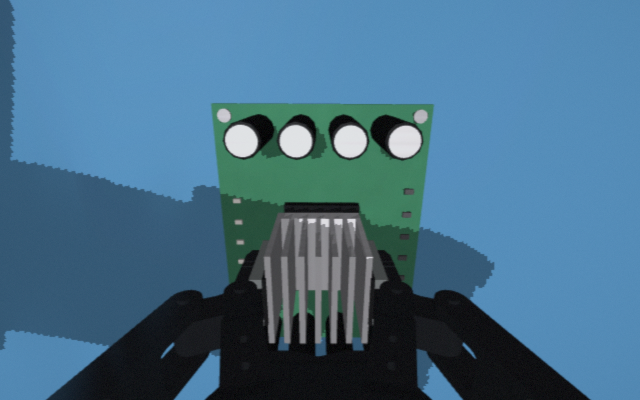

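```bash
python3 - <<'E'
from h import *
k=tuple(np.load("kw3.npy",allow_pickle=True))
b,r=fit([(x/1e3,.062) for x in(-33,-11,11,33)],pix2w("wrist",[(242,140),(296,141),(350,141),(405,140)],.054,k))
print("board",b,np.degrees(b[2]),r)
s,r=fit([(-.021,.021),(.021,.021),(.021,-.021),(-.021,-.021)],pix2w("wrist",[(264.5,257),(375,257),(368,343),(271,343)],.0743,k))
print("sink",s,np.degrees(s[2]),r)
c,s_=np.cos(b[2]),np.sin(b[2]);d=s[:2]-b[:2];print("offset sink in board mm",1e3*(c*d[0]+s_*d[1]),1e3*(-s_*d[0]+c*d[1]))
loc=lambda w:1e3*((w[:,:2]-b[:2])@np.array([[c,-s_],[s_,c]]))
print("chip far",loc(pix2w("wrist",[(285,204),(359,204)],.019,k)),"sink low far",loc(pix2w("wrist",[(283,214),(359,214)],.0293,k)))
E
```

```text
board [ 0.56984813 -0.21398176 -0.23047747] -13.205386242589833 0.0003204607015326937
sink [ 0.56851157 -0.21343912 -0.2301388 ] -13.185981904792182 0.000511942750267975
offset sink in board mm -1.425188353207433 0.22296323934519385
chip far [[-20.36864956  21.68496272]
 [ 20.37474398  21.70995451]] sink low far [[-20.39613154  19.98235951]
 [ 19.16990879  20.01073697]]
```

```bash
python3 -m jog '[0,1.3,0,0,25, 3,1.3,0,0,25, 6,1.3,0,0,25, 8,1.3,0,0,25, 9,1.3,0,0,25]' >/dev/null
python3 -m jog '[0,0,0,0,25, 0,0,0,0,25, 0,0,0,0,25, 0,0,0,0,25, 0,0,0,0,25]'
python3 -c "
from h import *
go(.5695,-.2125,.0262,np.radians(-13.5))"
```

```text
time_s: 16.75
eef_pos: [0.5706, -0.2133, 0.0297]
eef_rot: [0.439, 0.554, 0.439, -0.554]
wrist_force: [0.2, 0.1, -1.2]
opening: 0.483
t 16.75 pos [ 0.5706 -0.2133  0.0297] yaw -13.2 tilt 0.01 q6 -0.32 open 0.483 F [ 0.2  0.1 -1.2]
shift mm [ 3.5 -1.2 -0.5] turn deg 0.3
```

```bash
python3 -m jog '[1,-1,0,0,25, 2,-1,0,0,25, 3,-1,0,0,25, 3.3,-1,0,0,25, 3.3,-1,0,0,25]'
python3 -c "
from h import *
go(.5695,-.2130,.0262,np.radians(-13.5))"
```

```text
time_s: 17.25
eef_pos: [0.5695, -0.213, 0.0263]
eef_rot: [-0.439, -0.554, -0.439, 0.554]
wrist_force: [-0.1, 0.1, -1.0]
opening: 0.485
t 17.25 pos [ 0.5695 -0.213   0.0263] yaw -13.2 tilt 0.0 q6 -0.32 open 0.485 F [-0.1  0.1 -1. ]
shift mm [ 0.1 -0.   0. ] turn deg 0.3
```

```bash
python3 -m jog '[0.3,0,0,0,25, 0.6,0,0,0,25, 0.6,0,0,0,25, 0.6,0,0,0,25, 0.6,0,0,0,25]'
python3 -m jog '[0,0,0,0,55, 0,0,0,0,65, 0,0,0,0,80, 0,0,0,0,100, 0,0,0,0,100]'
python3 -m jog '[-5,0,0,0,100, -20,0,0,0,100, -50,0,0,0,100, -90,0,0,0,100, -130,0,0,0,100]'
python3 -m jog '[-40,0,-15,0,100, -45,0,-15,0,100, -45,0,-15,0,100, -45,0,-15,0,100, -45,0,-15,0,100]' >/dev/null
python3 - <<'E'
from h import *
import cv2
np.save("kw4.npy",np.array(K("wrist"),dtype=object),allow_pickle=True)
im=optics.camera("wrist")[:,:,::-1].copy();cv2.imwrite("pics/w4.png",im)
cv2.imwrite("pics/w4c.png",cv2.resize(im[90:270,250:400],None,fx=3.3,fy=3.3,interpolation=cv2.INTER_CUBIC))
go(.5700,-.0187,.2,0)
E
```

```text
time_s: 17.75
eef_pos: [0.5696, -0.213, 0.0262]
eef_rot: [-0.439, -0.554, -0.439, 0.554]
wrist_force: [-3.2, 0.6, 5.1]
opening: 0.486
time_s: 18.25
eef_pos: [0.5696, -0.213, 0.0256]
eef_rot: [-0.439, -0.554, -0.439, 0.554]
wrist_force: [0.4, -0.0, 0.5]
opening: 1.003
time_s: 18.75
eef_pos: [0.5694, -0.2129, 0.1581]
eef_rot: [0.439, 0.554, 0.439, -0.554]
wrist_force: [0.4, -1.1, 0.1]
opening: 1.0
t 19.3 pos [ 0.572  -0.1981  0.1988] yaw -13.3 tilt 0.19 q6 -0.3 open 1.0 F [-0.9 -0.6 -0. ]
shift mm [  -0.9  -43.1 -174.2] turn deg -13.3
```

View pics/w4c.png

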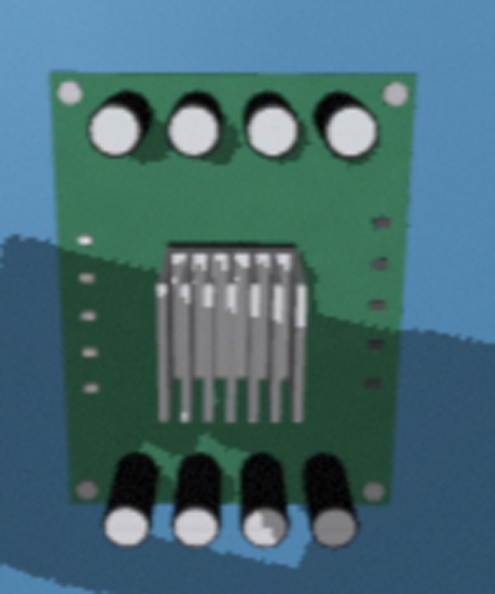

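```bash
python3 - <<'E'
from h import *
k=tuple(np.load("kw4.npy",allow_pickle=True))
px=lambda l:np.array(l)/3.3+[249.65,89.65]
b,r=fit([(x/1e3,y/1e3) for y in(62,-62) for x in (-33,-11,11,33)],pix2w("wrist",px([(115,131),(194,131),(272,131),(352,132),(127,526),(196,526),(265,526),(334,526)]),.054,k))
s,r2=fit([(-.021,.021),(.021,.021),(.021,-.021),(-.021,-.021)],pix2w("wrist",px([(156,285),(307,285),(304,422),(158,422)]),.064,k))
c,s_=np.cos(b[2]),np.sin(b[2]);d=s[:2]-b[:2];print(b,s,r,r2,"offset mm",1e3*(c*d[0]+s_*d[1]),1e3*(-s_*d[0]+c*d[1]),np.degrees(s[2]-b[2]))
E
python3 -m jog '[0,-8,-30,0,100, 0,-18,-72,-3,100, 0,-28,-114,-7,100, 0,-37,-150,-11,100, 0,-43,-174,-13,100]' >/dev/null
python3 -m jog '[0,0,0,0,100, 0,0,0,0,100, 0,0,0,0,100, 0,0,0,0,100, 0,0,0,0,100]' >/dev/null
python3 - <<'E'
from h import *
import cv2
go(.5706,-.0186,.2,0)
np.save("kw5.npy",np.array(K("wrist"),dtype=object),allow_pickle=True)
im=optics.camera("wrist")[:,:,::-1].copy();cv2.imwrite("pics/w5.png",im)
cv2.imwrite("pics/w5c.png",cv2.resize(im[100:250,250:400],None,fx=4,fy=4,interpolation=cv2.INTER_CUBIC))
E
```

```text
[ 0.56950172 -0.21383184 -0.23532695] [ 0.56913305 -0.21459242 -0.23147697] 0.00048641627701203314 0.0004108465705536932 offset mm -0.1811773532509762 -0.8255783885223202 0.22058749944034187
t 20.3 pos [ 0.571  -0.0202  0.2005] yaw -0.3 tilt 0.01 q6 -0.24 open 0.998 F [-0.2 -0.7 -0.6]
shift mm [ 0.5 -0.4 -1.6] turn deg -0.3
```

View pics/w5c.png

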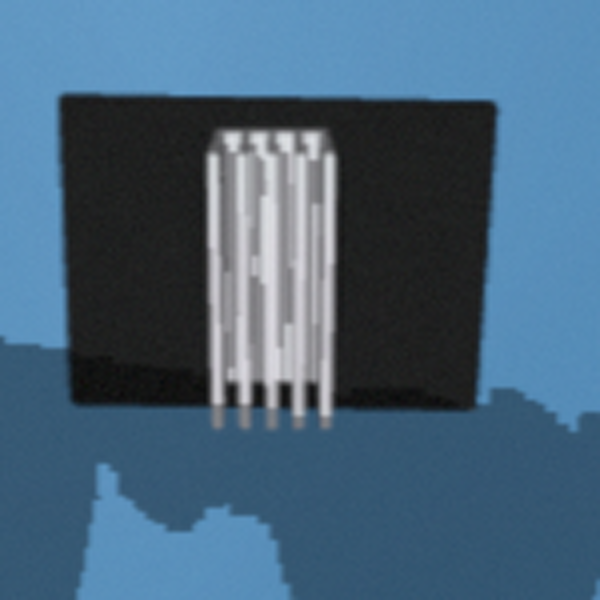

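Square sink: 0.8 mm and 0.2° off the chip, so it is well placed. The long sink stands upright on the pad, with its top corners at crop (206,152), (336,152), (333,429) and (211,429).

```bash
python3 - <<'E'
from h import *
k=tuple(np.load("kw5.npy",allow_pickle=True))
s,r=fit([(-.015,.035),(.015,.035),(.015,-.035),(-.015,-.035)],pix2w("wrist",np.array([(206,152),(336,152),(333,429),(211,429)])/4+[249.6,99.6],.049,k))
print(s,np.degrees(s[2]),r);go(s[0],s[1],.0112,s[2])
E
```

```text
[ 0.57007556 -0.01810735 -0.00317483] -0.18190430134077615 0.0004692035453242952
t 20.35 pos [ 0.571  -0.02    0.2006] yaw -0.3 tilt 0.01 q6 -0.24 open 0.999 F [0.4 0.1 0.8]
shift mm [189.4  -0.9  -1.9] turn deg -0.1
```

```bash
python3 -m jog '[35,-0.7,-1.8,0,100, 75,-0.7,-1.8,0,100, 115,-0.7,-1.8,0,100, 145,-0.7,-1.8,0,100, 165,-0.7,-1.8,0,100]' >/dev/null
python3 -m jog '[10,0,0,0,100, 18,0,0,0,100, 23,0,0,0,100, 24.5,0,0,0,100, 24.5,0,0,0,100]'
python3 -m jog '[0,0,0,0,25, 0,0,0,0,15, 0,0,0,0,10, 0,0,0,0,10, 0,0,0,0,10]'
python3 -m jog '[0,0,0,0,10, 0,0,0,0,10, 0,0,0,0,10, 0,0,0,0,10, 0,0,0,0,10]'
python3 -c "
from h import *
go(.5701,-.0181,.0112,-.003)"
python3 -m jog '[-5,0,0,0,10, -15,0,0,0,10, -35,0,0,0,10, -65,0,0,0,10, -95,0,0,0,10]'
python3 -c "
from h import *
go(.5132,.2238,.106,np.radians(15.2))"
```

```text
time_s: 21.35
eef_pos: [0.5709, -0.0175, 0.0119]
eef_rot: [0.499, 0.501, 0.499, -0.501]
wrist_force: [-0.2, -0.6, 0.2]
opening: 1.005
time_s: 21.85
eef_pos: [0.5707, -0.0174, 0.0116]
eef_rot: [0.499, 0.501, 0.499, -0.501]
wrist_force: [-0.1, -0.8, 2.0]
opening: 0.344
time_s: 22.35
eef_pos: [0.5707, -0.0174, 0.0116]
eef_rot: [0.499, 0.501, 0.499, -0.501]
wrist_force: [-0.2, 1.0, 5.0]
opening: 0.344
t 22.35 pos [ 0.5707 -0.0174  0.0116] yaw -0.2 tilt 0.04 q6 -0.23 open 0.344 F [-0.2  1.   5. ]
shift mm [ 0.4 -0.6  0.7] turn deg -0.1
time_s: 22.85
eef_pos: [0.5694, -0.0172, 0.1069]
eef_rot: [-0.498, -0.501, -0.499, 0.501]
wrist_force: [0.2, -0.4, -0.7]
opening: 0.338
t 22.85 pos [ 0.5694 -0.0172  0.1069] yaw -0.2 tilt 0.1 q6 -0.23 open 0.338 F [ 0.2 -0.4 -0.7]
shift mm [   1.1  -57.3 -240.7] turn deg -15.4
```

```bash
python3 -m jog '[0,-4,-15,0,10, 0,-12,-50,-3,10, 0,-22,-92,-7,10, 0,-32,-134,-11,10, 0,-42,-174,-15,10]' >/dev/null
python3 -m jog '[0,2,-30,0,10, 0,3,-52,0,10, 0,3,-62,0,10, 0,3,-66,0,10, 0,3,-66,0,10]' >/dev/null
python3 -m jog '[0,0,0,0,10, 0,0,0,0,10, 0,0,0,0,10, 0,0,0,0,10, 0,0,0,0,10]' >/dev/null
python3 -c "
from h import *
go(.5130,.2247,.0346,np.radians(15.2))"
```

```text
t 24.35 pos [0.5152 0.2211 0.1062] yaw 14.7 tilt 0.0 q6 -0.06 open 0.344 F [-0.4  0.2 -0.9]
shift mm [71.6 -1.2 -4.1] turn deg -0.5
```

```bash
python3 -m jog '[0,-1.2,-4,-0.5,10, 10,-1.2,-4,-0.5,10, 25,-1.2,-4,-0.5,10, 40,-1.2,-4,-0.5,10, 52,-1.2,-4,-0.5,10]' >/dev/null
python3 -m jog '[7,0,0,0,10, 13,0,0,0,10, 17,0,0,0,10, 18.5,0,0,0,10, 18.5,0,0,0,10]' >/dev/null
python3 -m jog '[0,0,0,0,10, 0,0,0,0,10, 0,0,0,0,10, 0,0,0,0,10, 0,0,0,0,10]' >/dev/null
python3 - <<'E'
from h import *
import cv2
go(.5130,.2247,.0346,np.radians(15.2))
np.save("kw6.npy",np.array(K("wrist"),dtype=object),allow_pickle=True)
im=optics.camera("wrist")[:,:,::-1].copy();cv2.imwrite("pics/w6.png",im)
cv2.imwrite("pics/w6c.png",cv2.resize(im[90:390,200:440],None,fx=2,fy=2,interpolation=cv2.INTER_CUBIC))
E
```

```text
t 25.85 pos [0.513  0.225  0.0358] yaw 15.3 tilt 0.01 q6 -0.06 open 0.347 F [ 0.3  0.4 -1.4]
shift mm [ 1.2 -0.   0.3] turn deg 0.1
```

View pics/w6c.png

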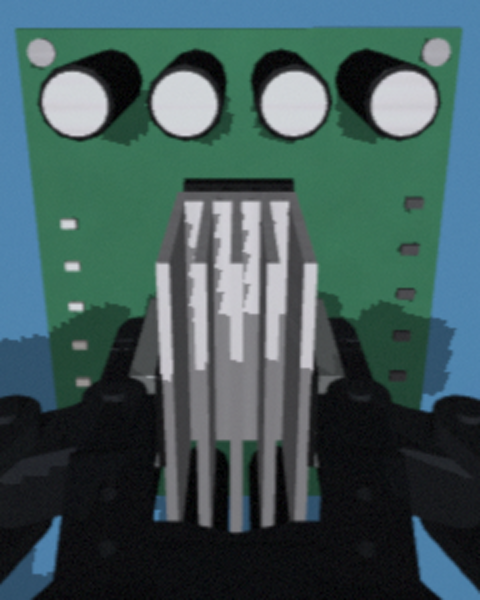

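```bash
python3 - <<'E'
from h import *
k=tuple(np.load("kw6.npy",allow_pickle=True))
px=lambda l:np.array(l)/2+[199.75,89.75]
b,r=fit([(x/1e3,.062) for x in(-33,-11,11,33)],pix2w("wrist",px([(75,103),(186,103),(294,103),(405,103)]),.054,k))
print("board",b,np.degrees(b[2]),r)
c,s=np.cos(b[2]),np.sin(b[2])
loc=lambda w:(1e3*((w[:,:2]-b[:2])@np.array([[c,-s],[s,c]]))).round(1)
print("chip far",loc(pix2w("wrist",px([(184,179),(294,179)]),.019,k)))
print("sink low far",loc(pix2w("wrist",px([(182,191),(296,191)]),.0282,k)))
print("sink top",loc(pix2w("wrist",px([(156,262),(318,262),(308,521),(167,521)]),.0732,k)))
go(.5130,.2247,.0346,np.radians(15.2))
E
```

```text
board [0.51324273 0.22377591 0.26643912] 15.265837290800881 0.00015066962141990005
chip far [[-14.7  36.2]
 [ 14.7  36.2]]
sink low far [[-14.5  35.7]
 [ 14.4  35.7]]
sink top [[-15.5  35.9]
 [ 14.3  35.9]
 [ 14.7 -24.6]
 [-15.6 -24.6]]
t 25.9 pos [0.513  0.225  0.0358] yaw 15.3 tilt 0.01 q6 -0.06 open 0.346 F [-0.2 -0.2 -1.3]
shift mm [ 1.2 -0.   0.3] turn deg 0.1
```

```bash
python3 -m jog '[1,0,0,0,10, 1,0,0,0,10, 1,0,0,0,10, 1,0,0,0,10, 1,0,0,0,10]'; python3 -m jog '[0,0,0,0,10, 0,0,0,0,10, 0,0,0,0,10, 0,0,0,0,10, 0,0,0,0,10]'; python3 -c "
from bench import hand_in; print(hand_in())"
```

```text
time_s: 26.4
eef_pos: [0.513, 0.225, 0.0347]
eef_rot: [0.562, 0.429, 0.562, -0.429]
wrist_force: [0.3, -0.3, -1.4]
opening: 0.345
time_s: 26.9
eef_pos: [0.5129, 0.225, 0.0347]
eef_rot: [0.562, 0.429, 0.562, -0.429]
wrist_force: [0.2, -0.1, -1.3]
opening: 0.346
the job is handed in; nothing more can be done
None
```

The job is handed in, at 26.9 s of the 72 s allowed; `hand_in` gives no verdict. I parked the long sink on the black pad and set the square sink on the square chip and let it go. Then I carried the long sink over the capacitors to the long chip, where the gripper still holds it.

- **Square sink:** after release, the wrist picture put it about 0.8 mm and 0.2° off its chip. I did not look at it again after that.
- **Long sink:** the last picture showed it within about 1 mm of the long chip, with turn and level within about 0.5°. I then lowered it 1 mm, so its underside should be about 8 mm above the chip, worked out from the TCP height. The wrist force was a steady −1.3 N, which is just its weight, at a grip opening of about 29 mm.
- **Not fully checked:** in that last picture the gripper's body hid the sink's near top corners. The fit along its length therefore rests on the far edges, which agree with the chip to 0.5 mm. I took no final overview of the spool, bottle and multimeter. The arm never worked near them, and no reading I took showed an unexpected force.

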